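Shake two stir bars out of the slotted box

ROBOT

A 6-joint arm with a two-finger parallel gripper is mounted at the origin on a cart in front of the work surface, level with it; the furniture and walls round the work are solid. World frame = base frame: x ahead of the robot, y to its left, z up, the work surface at z = 0. Lengths are in m, angles in rad, forces in N, time in s.
With the tool pointing down it reaches from about 0.275 to 1 m from the base axis. Payload 8.4 kg.
Tool frame: the origin (TCP) lies on the mounting face of the last link; the fingertips stand 173 mm ahead of it and the grasp point (between the pads) lies tcp_to_grasp ahead of it (tcp_to_grasp is the distance from the TCP to the grasp point, in m); z points along the fingers, y is the line along which they close (so a half turn about z gives the same grasp; the last joint's range is limited). The gripper opens to 85 mm and grips with 20 to 120 N. Pads are 22 mm wide; open, the fingers measure 114 mm over their backs; the gripper's body (76 mm by 85 mm) begins 54 mm behind the grasp point. The pads swing forward as they close: fully open they stand 13 mm farther back than shut.
Start: joints at [-0.002, 0.353, 1.633, -0, 1.155, -0.002], TCP at [0.625, -0, 0.405] pointing down, gripper open.
Joint ranges: [-2.63, 2.63], [-0.92, 2.1], [0.06, 2.66], [-1.3, 4.44], [0, 2.69], [-3.02, 3.02]. Speed limits (rad/s): [2.22, 2.22, 2.79, 3.14, 3.14, 3.14].

INTERFACE

Orientations are given as a unit quaternion [x, y, z, w].
In Python, from workcell import * gives the robot as it stands. The module is installed in compiled form; this text tells all that it offers.
- The arm moves only by the shell command python3 -m pendant 'ROWS' [FORCE]. ROWS is JSON, a list of rows, each a list of 3 entries, a list of its own where there are three numbers: the finger opening in mm, from 0 to 85.4, then the shift along the tool's x, y, z in mm, then the turn, a rotation vector about the tool's x, y, z in rad. In form: [[claw, [tx, ty, tz], [ax, ay, az]], ...]. A call has 1 to 10 rows; each row shifts and turns the commanded pose from where the row before left it, along the tool's axes as they then stand; what a row does not reach is not made up. A row lasts 1/8 s, in which the tool goes at most 62.5 mm and 10.7 degrees, less where a joint would pass 70% of its speed; a pose out of reach is approached as far as the arm can. A call with a gripper value outside its range is refused whole. The fingers move at their own pace and stop on an object; FORCE is the grip in N (left out, the last holds). Time passes only in rows, so rows that do not move let the fingers close. It gives the time, the measured TCP pose, the force, the opening and the grip force at its end, in the units of the state.
- get_obs(): the state, without advancing time (a new reading comes with each control period).
- get_image(name): name is "scene" or "side" or "wrist"; returns the picture (420x560x3 uint8, red, green, blue); there is no depth.
- calibration(name): a dict with "camera_matrix" (3x3 intrinsics, pixels), "D" ([k1, k2, p1, p2, k3] as OpenCV has them; the pictures are not rectified), "cam_to_world" (4x4, takes a point from camera to world coordinates). Camera axes: x right, y up, looking along -z (the intrinsics and any distortion apply to the point x, -y, -z); pixel columns grow to the right and rows downward; lengths in m; the calibration is good to about 2 mm. A picture is of the moment at which its call begins: read the wrist's pose just before it. calibration takes no time and is no camera call; for the wrist camera it gives the pose at the moment of the call.
- job_done(): hands the job in; it is judged then, once.
Trained networks look in the newest picture that a camera, given by its name, has taken for a name from the list of things; names that differ only in an ending like _2 or _b are one class to them, and where a whole thing is asked for, a point or a joint stands for the part that bears it (a point fixed in the world has none). Each returns a list of dicts, best first, with "confidence" (0 to 1); they miss things now and then, are a little off and sometimes report something else, mostly with a low value. They report only what shows in the picture. A call takes as long as a camera call.
- search_frame(query, camera): "point" ([column, row] in pixels, amid what is visible of it).
- place_of(query, camera): "point" ([column, row] in pixels: a listed point, or the origin of a listed thing).
The state is a dict: "time_s": time; "joint_pos": joint angles; "qvel": joint speeds; "tau": joint torques, N m; "tcp_pos": TCP position; "ee_rot": TCP orientation; "wrist_force": force on the tool from outside, world axes, zero at the start; "ft_torque": the same for the moment, N m; "opening": opening from 0.0 (shut) to 1.0 (fully open); "finger_force": force on a finger pad.
Only numpy, scipy, OpenCV 4.12 (cv2) and the standard library are available. Lean on these libraries where they do the work, as an engineer would, in place of code of your own. Each camera call takes 0.05 s, during which the arm holds its last target. There are 200 camera calls.

TASK

Get both stir bars out of the slotted box: swing the cam lever on the box's lid until the shutter clears the slot, crank the box upside down and rock it until both bars have dropped through the slot into the chute below. Then crank the box back fully upright and let go, leaving the bars in the chute and the things standing around where they are.

Things in the scene. Friction and masses are not known exactly. Their poses are not given: they have to be found in the camera images.
- stand: Fixed grey and aluminium stand, base 205 x 150 mm; origin on the bench under the axle's middle. y along the axle, x away from the robot (turned up to 0.2 rad), z up. Two uprights (36 mm in x, 10 mm thick, at y = +-68 mm, 208 mm high) carry a slotted box turning on an axle along y, 190 mm up. A catch chute lies under the box, the crank outside the upright on the -y side (robot's right).
- chute (a point): Middle of the catch chute, on its rubber floor, in the stand's frame at x = -22, y = 0, z = 29 mm. The chute is 118 mm wide between side walls 66 mm high and runs from x = -119 to +75 mm; its floor slopes down to the robot, z = 46 to 12 mm, so a dropped bar rolls to the front wall (46 mm high). Back wall 78 mm high.
- bin (a joint): Turn of the box on its axle (rad): 0 = upright (a stop, its start), pi = upside down, 4.1 = other stop. Growing, the lid goes away from the robot, the crank up and over. Friction (0.12 N m) holds it. At pi the bars lie on the hood's ramp; near 4.0 they roll over the ledge; back near 2.5 they drop into the slot if lined up. If bars lie crosswise, go back to about 1.2 and repeat (1 to 2 rad/s).
- slot (a point): Middle of the slot, on the outside of the lid, 8 mm to the robot's side when upright. Box 120 (x) x 108 (y) x 100 (z) mm, centred on the axle, 4 mm clear walls, aluminium lid. Slot 88 mm along the axle x 22 mm. Inside, a guard hood covers it: a 20 degree ramp from the far wall to a ledge over the slot, 17 mm off the lid. Bars enter only from the hood's open side, the lid's robot-side part.
- crank_grip (a point): Middle of the crank handle: black sleeve spinning freely on its pin, 16 mm thick, 62 mm long, parallel to the axle, at stand y = -125 mm. At bin = q it is, in the stand's frame (m), at x = -0.070 cos(q - 0.5), z = 0.190 + 0.070 sin(q - 0.5): at the start on the robot's side. It can be held from above all the way round. Use its position only (the sleeve spins).
- cam_lever (a joint): Turn of the cam lever on the lid (rad): 0 = shutter shut, lever lying across the slot along the stand's +x; 1.57 = shutter fully open, lever along the stand's -y. With the box upright it opens clockwise from above. It stays where left (friction 0.06 N m) and drives the steel shutter 34 mm toward +x.
- lever_knob (a point): Centre of the top of the lever's black upright knob, 14 mm thick, standing 22 mm above the lever arm; its top is 84 mm above the axle when the box is upright. The lever's pivot is then at stand x = -40, y = +38 mm, and the knob 70 mm from it.
- stir_bar_a: White stir bar, a smooth rod with round ends, 70 mm long and 14 mm thick, origin at its middle, x along it. It starts loose inside the box, on the robot's side.
- stir_bar_b: White stir bar, a smooth rod with round ends, 70 mm long and 14 mm thick, origin at its middle, x along it. It starts loose inside the box, on the far side. Like the other one.
- carton: Small white carton, 61 x 96 x 46 mm, standing left of the stand; origin at the middle of its underside. A bystander.
- beaker: Tall clear beaker, 52 mm wide, 85 mm high, left of the stand; origin at the middle of its underside. A bystander.
- meter: Hand multimeter lying behind the stand, 135 x 68 x 34 mm; origin at the middle of its underside. A bystander.
- mug_1: Mug, 78 x 112 x 92 mm, behind the stand; origin at the middle of its underside. A bystander.

How it is judged:
By the outcome, as a careful person would: the job done as asked, in the order asked, and still so for the second after the job is handed in, with the robot touching nothing.
It also fails if it takes over 72 s, if anything falls off the work surface, if the arm or the gripper's body presses on something with over 40 N, if the wrist force passes 120 N, or if a joint passes its speed limit or range.

## Working session

There is one attempt and no reset: what is moved stays moved. The work goes in short steps, Python scripts to look and compute and a shell command to move; the robot and the scene stay as the last step left them, time stands still between calls to the robot, and variables do not carry over. Pictures are saved under pics/ and viewed, at most 10 in all, crops included, and the job is handed in when it is done.

```bash
mkdir -p pics
cat > h.py <<'E'
from workcell import *
import numpy as np, cv2
from scipy.spatial.transform import Rotation as R
def ray(cam,px,cal=None):
    c=cal or calibration(cam); K=np.array(c["camera_matrix"]);D=np.array(c["D"]);T=np.array(c["cam_to_world"])
    u=cv2.undistortPoints(np.array([[px]],float),K,D)[0,0]
    d=T[:3,:3]@np.array([u[0],-u[1],-1]); return T[:3,3],d/np.linalg.norm(d)
def atz(cam,px,z):
    o,d=ray(cam,px); return o+d*(z-o[2])/d[2]
def tri(rs):
    A=sum(np.eye(3)-np.outer(d,d) for o,d in rs);b=sum((np.eye(3)-np.outer(d,d))@o for o,d in rs)
    return np.linalg.solve(A,b)
def proj(cam,P):
    c=calibration(cam);T=np.linalg.inv(np.array(c["cam_to_world"]));p=(T[:3,:3]@np.array(P,float).T).T+T[:3,3]
    p=p*[1,-1,-1]
    return cv2.projectPoints(p,np.zeros(3),np.zeros(3),np.array(c["camera_matrix"]),np.array(c["D"]))[0][:,0]
E
python3 - <<'E'
from h import *
o=get_obs();print({k:np.round(v,3) for k,v in o.items()})
ims=[]
for c in("scene","side"):
    im=get_image(c);cv2.imwrite(f"pics/{c}0.png",im[:,:,::-1])
    print(c,np.round(calibration(c)["cam_to_world"],2)[:3,3])
    for q in("stand","crank_grip","lever_knob","slot","chute"):
        print(q,[(np.round(r["point"]),round(r["confidence"],2)) for r in place_of(q,c)[:2]])
import workcell; print([n for n in dir(workcell) if 'tcp' in n], globals().get('tcp_to_grasp'))
E
```

```text
{'time_s': np.float64(0.0), 'joint_pos': array([-0.002,  0.354,  1.634, -0.   ,  1.155, -0.002]), 'qvel': array([0.   , 0.   , 0.002, 0.001, 0.   , 0.   ]), 'tau': array([-2.0000e-03, -6.0524e+01, -3.4206e+01, -0.0000e+00,  9.0000e-03,
        0.0000e+00]), 'tcp_pos': array([ 0.625, -0.   ,  0.404]), 'ee_rot': array([ 0.707,  0.707, -0.   , -0.   ]), 'wrist_force': array([ 0.503,  0.375, -0.797]), 'ft_torque': array([ 0.022, -0.012,  0.011]), 'finger_force': np.float64(0.0), 'opening': np.float64(1.001)}
scene [-0.32 -0.65  0.66]
stand [(array([300., 301.]), 0.9), (array([186., 283.]), 0.65)]
crank_grip [(array([338., 275.]), 0.5)]
lever_knob [(array([291., 193.]), 0.49)]
slot [(array([300., 215.]), 0.62)]
chute [(array([297., 298.]), 0.97)]
side [ 1.27 -0.15  0.95]
stand [(array([245., 233.]), 0.74), (array([353., 232.]), 0.42)]
crank_grip [(array([180., 185.]), 0.72)]
lever_knob [(array([256., 161.]), 0.73)]
slot [(array([234., 162.]), 0.66), (array([251., 320.]), 0.57)]
chute [(array([244., 220.]), 0.74)]
['tcp_to_grasp'] 0.1547
```

```bash
python3 -c "
import cv2,numpy as np
a=cv2.imread('pics/scene0.png');b=cv2.imread('pics/side0.png')
cv2.imwrite('pics/both0.png',cv2.resize(np.vstack([a,b]),(400,600)))"
```

```text
(no output)
```

View pics/scene0.png

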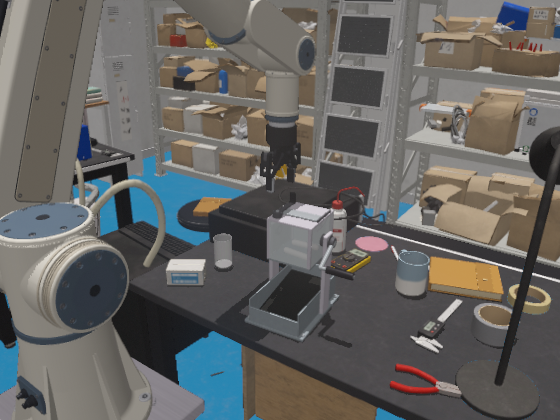

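View pics/side0.png

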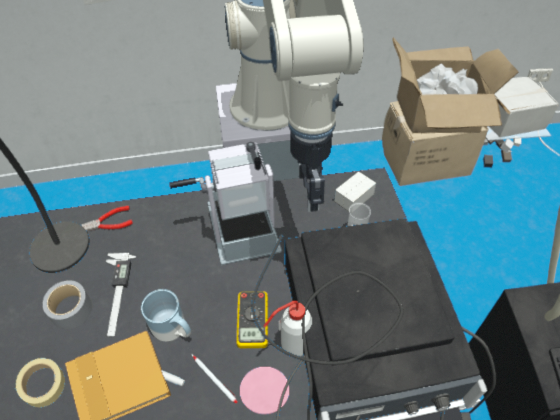

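The scene view shows the stand at about (300,290), with the crank handle at (340,274). In the side view the handle is at (183,184) and the black knob at (257,150). I'll fit the stand pose next.

```bash
cat > fit.py <<'E'
from h import *
from scipy.optimize import least_squares
P={"stand":(0,0,0),"crank":(-.07*np.cos(.5),-.125,.19-.07*np.sin(.5)),"slot":(-.008,0,.24),"chute":(-.022,0,.029),"knob":(.03,.038,.274)}
obs=[("scene","stand",300,301),("scene","crank",338,275),("scene","slot",300,215),("scene","chute",297,298),("side","stand",245,233),("side","crank",180,185),("side","slot",234,162),("side","chute",244,220),("side","knob",256,161),("scene","knob",291,193)]
def W(p,n): return R.from_euler('z',p[2]).apply(n)+[p[0],p[1],0]
def res(p): return np.concatenate([proj(c,[W(p,P[n])])[0]-[u,v] for c,n,u,v in obs])
r=least_squares(res,[.6,-.1,0],loss='soft_l1',f_scale=3)
print(r.x);
for o,e in zip(obs,r.fun.reshape(-1,2)):print(o,e.round(1))
for n in P: print(n,W(r.x,P[n]).round(4),proj("scene",[W(r.x,P[n])]).round(),proj("side",[W(r.x,P[n])]).round())
E
python3 fit.py
```

```text
[ 0.51693625 -0.13353306  0.08537242]
('scene', 'stand', 300, 301) [-1.8  3.8]
('scene', 'crank', 338, 275) [ 1.6 -1.7]
('scene', 'slot', 300, 215) [-0.4  0.6]
('scene', 'chute', 297, 298) [-2.8  1.1]
('side', 'stand', 245, 233) [-1.   1.9]
('side', 'crank', 180, 185) [ 1.7 -1.1]
('side', 'slot', 234, 162) [1.8 1.4]
('side', 'chute', 244, 220) [-2.6  1.1]
('side', 'knob', 256, 161) [ 0.  -0.6]
('scene', 'knob', 291, 193) [ 1.9 -0. ]
stand [ 0.5169 -0.1335  0.    ] [[298. 305.]] [[244. 235.]]
crank [ 0.4664 -0.2633  0.1564] [[340. 273.]] [[182. 184.]]
slot [ 0.509  -0.1342  0.24  ] [[300. 216.]] [[236. 163.]]
chute [ 0.495  -0.1354  0.029 ] [[294. 299.]] [[241. 221.]]
knob [ 0.5436 -0.0931  0.274 ] [[293. 193.]] [[256. 160.]]
```

```bash
python3 -m pendant '[[60,[0,0,-55],[0,0,0]],[60,[-31,-27,-5],[0,0,0]],[60,[-31,-27,-5],[0,0,0]],[60,[-31,-27,0],[0,0,0]],[60,[0,0,0],[0,0,-0.184]],[60,[0,0,0],[0,0,-0.184]],[60,[0,0,0],[0,0,-0.184]],[60,[0,0,0],[0,0,-0.184]],[60,[0,0,0],[0,0,-0.184]],[60,[0,0,0],[0,0,-0.184]]]' 20; python3 -m pendant '[[40,[0,0,0],[0,0,-0.184]],[40,[0,0,0],[0,0,-0.184]],[40,[0,0,0],[0,0,-0.184]],[40,[0,0,0],[0,0,0]]]'
cat >> h.py <<'E'
S=np.array([.5169,-.1335,.0854])
def W(n,p=None):
    p=S if p is None else p
    return R.from_euler('z',p[2]).apply(n)+[p[0],p[1],0]
def totool(target):
    "grasp-point target (world) -> tool shift mm"
    o=get_obs();r=R.from_quat(o["ee_rot"]);g=np.array(o["tcp_pos"])+r.apply([0,0,tcp_to_grasp])
    return (r.inv().apply(np.array(target)-g)*1000).round(1)
def yaw():
    r=R.from_quat(get_obs()["ee_rot"]);y=r.apply([0,1,0]);return np.arctan2(y[1],y[0]), r.apply([0,0,1]).round(3)
E
python3 - <<'E'
from h import *
im=get_image("wrist");cv2.imwrite("pics/w1.png",im[:,:,::-1])
for q in("lever_knob","slot","crank_grip"):
    print(q,[(np.round(r["point"]),round(r["confidence"],2)) for r in place_of(q,"wrist")[:2]])
    for r in place_of(q,"wrist")[:1]: print(atz("wrist",r["point"],.274 if q[0]=='l' else .24))
print(proj("wrist",[W((.03,.038,.274)),W((-.008,0,.24))]),totool(W((.03,.038,.274))),yaw())
E
```

```text
time_s: 1.85
tcp_pos: [0.544, -0.093, 0.4698]
ee_rot: [0.228, 0.974, 0.0, 0.0]
wrist_force: [0.2, 0.5, 0.2]
opening: 0.701
finger_force: 0.0
time_s: 2.35
tcp_pos: [0.544, -0.093, 0.4698]
ee_rot: [-0.042, 0.999, -0.0, 0.0]
wrist_force: [-0.1, 1.2, 0.5]
opening: 0.469
finger_force: 0.0
lever_knob [(array([285., 244.]), 0.77)]
[ 0.53916855 -0.09041667  0.274     ]
slot []
crank_grip [(array([72., 78.]), 0.87)]
[ 0.46629568 -0.2130035   0.24      ]
[[279.56949578 250.86638769]
 [215.33979523 168.19764405]] [ 0.5 -0.  41. ] (np.float64(1.6546491341597256), array([ 0., -0., -1.]))
```

View pics/w1.png

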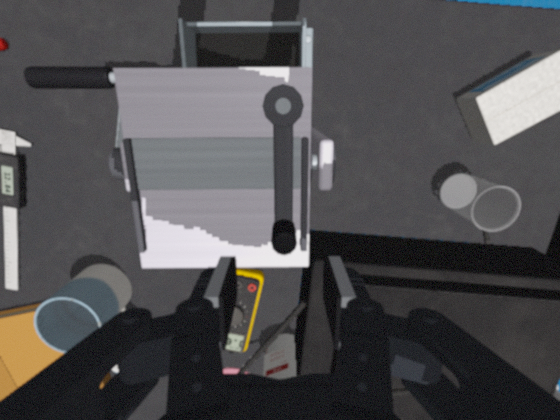

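The wrist view shows the knob at (284,238), the pivot at (283,103) and the crank sleeve at (70,78). The fit predicted the knob at (280,251), so I'll refit with these.

```bash
sed -i 's/^obs=\[/obs=[("wrist","knob",284.5,240),("wrist","knob",284.5,240),("wrist","crank",71,78),("wrist","crank",71,78),("wrist","pivot",283,104),("wrist","pivot",283,104),/; s/^P={/P={"pivot":(-.04,.038,.254),/' fit.py; python3 fit.py; python3 -c "
from h import *
print(get_obs()['tcp_pos'])"
```

```text
[ 0.51280764 -0.13155686  0.10421375]
('wrist', 'knob', 284.5, 240) [0.5 2.8]
('wrist', 'knob', 284.5, 240) [0.5 2.8]
('wrist', 'crank', 71, 78) [-1.3 -0.2]
('wrist', 'crank', 71, 78) [-1.3 -0.2]
('wrist', 'pivot', 283, 104) [-0.5 -0.8]
('wrist', 'pivot', 283, 104) [-0.5 -0.8]
('scene', 'stand', 300, 301) [-3.4  4.3]
('scene', 'crank', 338, 275) [ 0.7 -1.5]
('scene', 'slot', 300, 215) [-2.1  1. ]
('scene', 'chute', 297, 298) [-4.3  1.6]
('side', 'stand', 245, 233) [-0.5  0.6]
('side', 'crank', 180, 185) [ 2.1 -1.7]
('side', 'slot', 234, 162) [ 2.4 -0. ]
('side', 'chute', 244, 220) [-2.1 -0.3]
('side', 'knob', 256, 161) [ 0.9 -2.4]
('scene', 'knob', 291, 193) [-0.1  0.3]
pivot [ 0.4691 -0.0979  0.254 ] [[276. 212.]] [[250. 144.]]
stand [ 0.5128 -0.1316  0.    ] [[297. 305.]] [[245. 234.]]
crank [ 0.4647 -0.2623  0.1564] [[339. 274.]] [[182. 183.]]
slot [ 0.5049 -0.1324  0.24  ] [[298. 216.]] [[236. 162.]]
chute [ 0.4909 -0.1338  0.029 ] [[293. 300.]] [[242. 220.]]
knob [ 0.5387 -0.0906  0.274 ] [[291. 193.]] [[257. 159.]]
[ 0.54400122 -0.09300079  0.46969746]
```

```bash
sed -i 's/^S=.*/S=np.array([.5127,-.1316,.104])/' h.py; python3 -m pendant '[[40,[5,2,0],[0,0,-0.02]],[40,[0,0,25],[0,0,0]],[40,[0,0,19],[0,0,0]],[30,[0,0,0],[0,0,0]],[0,[0,0,0],[0,0,0]],[0,[0,0,0],[0,0,0]],[0,[0,0,0],[0,0,0]],[0,[0,0,0],[0,0,0]],[0,[0,0,0],[0,0,0]]]' 20
python3 -c "
from h import *
print(totool(W((.03,.038,.274))),yaw(),get_obs()['wrist_force'],get_obs()['ft_torque'])"
```

```text
time_s: 3.82
tcp_pos: [0.539, -0.0914, 0.4262]
ee_rot: [-0.053, 0.999, -0.0, 0.001]
wrist_force: [-1.8, 0.9, 4.6]
opening: 0.159
finger_force: 20.9
[ 0.5  0.8 -2.5] (np.float64(1.6760322935293055), array([ 0.001, -0.   , -1.   ])) [-1.80984512  0.93545867  4.61192132] [0.10804927 0.10313135 0.03633916]
```

```bash
python3 -m pendant '[[0,[0.9,-10.9,0],[0,0,0.157]],[0,[0.9,-10.9,0],[0,0,0.157]],[0,[0.9,-10.9,0],[0,0,0.157]],[0,[0.9,-10.9,0],[0,0,0.157]],[0,[0.9,-10.9,0],[0,0,0.157]]]'
python3 -m pendant '[[0,[0.9,-10.9,0],[0,0,0.157]],[0,[0.9,-10.9,0],[0,0,0.157]],[0,[0.9,-10.9,0],[0,0,0.157]],[0,[0.9,-10.9,0],[0,0,0.157]],[0,[0.9,-10.9,0],[0,0,0.157]],[0,[0,0,0],[0,0,0]]]'
python3 -c "
from h import *
print(totool(W((-.04,-.032,.274))),yaw(),get_obs()['wrist_force'],get_obs()['ft_torque'])"
```

```text
time_s: 4.45
tcp_pos: [0.5235, -0.1427, 0.4262]
ee_rot: [0.336, 0.942, 0.0, 0.0]
wrist_force: [-2.1, 2.1, 6.9]
opening: 0.151
finger_force: 21.1
time_s: 5.2
tcp_pos: [0.4762, -0.1676, 0.4262]
ee_rot: [0.669, 0.743, 0.001, -0.0]
wrist_force: [-1.4, 3.9, 6.5]
opening: 0.151
finger_force: 21.1
[-0.2 -0.  -2.5] (np.float64(0.10382034229474482), array([ 0.001,  0.001, -1.   ])) [-1.36784068  3.94210422  6.4989564 ] [0.68989376 0.28006925 0.02232799]
```

```bash
python3 -m pendant '[[0,[0,-1.5,0],[0,0,0]],[0,[0,0,0],[0,0,0]]]'; python3 -m pendant '[[40,[0,0,0],[0,0,0]],[40,[0,0,0],[0,0,0]],[40,[0,0,-35],[0,0,0]],[40,[0,0,-35],[0,0,0]],[40,[0,0,0],[0,0,0]]]'
python3 - <<'E'
from h import *
im=get_image("wrist");cv2.imwrite("pics/w2.png",im[:,:,::-1])
print(proj("wrist",[W((-.04,-.032,.274)),W((-.04,.038,.254)),W((-.07*np.cos(.5),-.125,.19-.07*np.sin(.5)))]))
print([(np.round(r["point"]),round(r["confidence"],2)) for r in place_of("crank_grip","wrist")[:2]])
print(totool(W((-.07*np.cos(.5),-.125,.19-.07*np.sin(.5)))))
E
```

```text
time_s: 5.45
tcp_pos: [0.4756, -0.1676, 0.4262]
ee_rot: [0.668, 0.744, 0.001, 0.0]
wrist_force: [1.2, 5.8, 4.9]
opening: 0.154
finger_force: 21.0
time_s: 6.08
tcp_pos: [0.4757, -0.1684, 0.4981]
ee_rot: [0.669, 0.744, 0.001, 0.002]
wrist_force: [0.1, -0.4, 0.6]
opening: 0.469
finger_force: 0.0
[[279.08450508 233.11363544]
 [279.48036469 111.99811965]
 [257.6440091  276.53027497]]
[(array([260., 272.]), 0.93)]
[-92.6 -20.2 184.2]
```

View pics/w2.png

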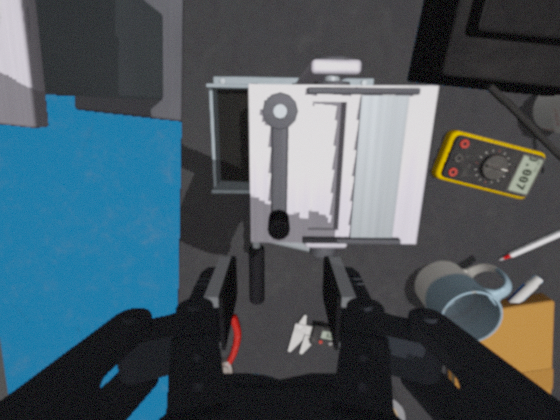

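Lever now lies along −y, from (280,110) to (279,224), with the shutter moved toward +x; the crank sleeve is at (257,275). Next is the crank handle.

```bash
python3 -m pendant '[[50,[-49,-10,0],[0,0,0]],[50,[-49,-10,0],[0,0,0]],[50,[0,0,46],[0,0,0]],[50,[0,0,46],[0,0,0]],[50,[0,0,46],[0,0,0]],[50,[0,0,44],[0,0,0]],[50,[0,0,0],[0,0,0]]]'; python3 -m pendant '[[0,[0,0,0],[0,0,0]],[0,[0,0,0],[0,0,0]],[0,[0,0,0],[0,0,0]],[0,[0,0,0],[0,0,0]],[0,[0,0,0],[0,0,0]]]' 40
python3 -c "
from h import *
print(totool(W((-.07*np.cos(.5),-.130,.19-.07*np.sin(.5)))),get_obs()['wrist_force'])"
```

```text
time_s: 7.05
tcp_pos: [0.4638, -0.2666, 0.3098]
ee_rot: [0.669, 0.744, -0.001, -0.004]
wrist_force: [-0.3, 0.5, 0.5]
opening: 0.586
finger_force: 0.0
time_s: 7.68
tcp_pos: [0.4645, -0.2681, 0.3151]
ee_rot: [0.668, 0.744, -0.001, -0.0]
wrist_force: [-10.5, -3.6, 3.3]
opening: 0.17
finger_force: 38.9
[0.9 1.  4. ] [-10.50526178  -3.56819224   3.26825072]
```

```bash
python3 -c "
import numpy as np
q=np.arange(0,4.21,.2);y=-70*np.cos(q-.5);z=-70*np.sin(q-.5)
for i in range(len(q)-1):print('%.1f->%.1f [0,%.1f,%.1f]'%(q[i],q[i+1],y[i+1]-y[i],z[i+1]-z[i]))"
```

```text
0.0->0.2 [0,-5.4,-12.9]
0.2->0.4 [0,-2.8,-13.7]
0.4->0.6 [0,0.0,-14.0]
0.6->0.8 [0,2.8,-13.7]
0.8->1.0 [0,5.4,-12.9]
1.0->1.2 [0,7.9,-11.5]
1.2->1.4 [0,10.0,-9.7]
1.4->1.6 [0,11.8,-7.6]
1.6->1.8 [0,13.0,-5.1]
1.8->2.0 [0,13.8,-2.4]
2.0->2.2 [0,14.0,0.4]
2.2->2.4 [0,13.6,3.2]
2.4->2.6 [0,12.7,5.8]
2.6->2.8 [0,11.3,8.2]
2.8->3.0 [0,9.4,10.3]
3.0->3.2 [0,7.2,12.0]
3.2->3.4 [0,4.7,13.2]
3.4->3.6 [0,2.0,13.8]
3.6->3.8 [0,-0.8,14.0]
3.8->4.0 [0,-3.6,13.5]
4.0->4.2 [0,-6.2,12.5]
```

```bash
cat >> h.py <<'E'
def qnow():
    o=get_obs();r=R.from_quat(o["ee_rot"]);g=np.array(o["tcp_pos"])+r.apply([0,0,tcp_to_grasp])
    s=R.from_euler('z',-S[2]).apply(g-[S[0],S[1],0]);v=s[[0,2]]-[0,.19]
    print("t",round(o["time_s"],2),"q",round(float(np.arctan2(v[1],-v[0])+.5)%(2*np.pi),3),"r",round(float(np.hypot(*v)),4),"y",round(float(s[1]),4),"F",np.round(o["wrist_force"],1),"open",round(float(o["opening"]),3))
E
python3 -m pendant '[[0,[0,-5.4,-12.9],[0,0,0]],[0,[0,-2.8,-13.7],[0,0,0]],[0,[0,0,-14],[0,0,0]],[0,[0,2.8,-13.7],[0,0,0]],[0,[0,5.4,-12.9],[0,0,0]]]'; python3 -c "
from h import *
qnow()"
```

```text
time_s: 8.3
tcp_pos: [0.4645, -0.268, 0.3828]
ee_rot: [0.669, 0.744, -0.001, 0.0]
wrist_force: [-4.0, -2.8, -0.5]
opening: 0.172
finger_force: 40.1
t 8.3 q 1.049 r 0.073 y -0.1309 F [-4.  -2.8 -0.5] open 0.172
```

```bash
python3 -m pendant '[[0,[0,7.9,-11.5],[0,0,0]],[0,[0,10,-9.7],[0,0,0]],[0,[0,11.8,-7.6],[0,0,0]],[0,[0,13,-5.1],[0,0,0]],[0,[0,13.8,-2.4],[0,0,0]],[0,[0,14,0.4],[0,0,0]],[0,[0,13.6,3.2],[0,0,0]],[0,[0,12.7,5.8],[0,0,0]],[0,[0,11.3,8.2],[0,0,0]],[0,[0,9.4,10.3],[0,0,0]]]'; python3 -c "
from h import *
qnow()"
```

```text
time_s: 9.55
tcp_pos: [0.5823, -0.2565, 0.3895]
ee_rot: [0.669, 0.744, -0.002, 0.001]
wrist_force: [-8.6, -12.6, -3.9]
opening: 0.168
finger_force: 39.9
t 9.55 q 2.967 r 0.0717 y -0.132 F [ -8.6 -12.6  -3.9] open 0.168
```

```bash
python3 -m pendant '[[0,[0,7.2,12],[0,0,0]],[0,[0,0,0],[0,0,0]],[0,[0,0,0],[0,0,0]],[0,[0,4.7,13.2],[0,0,0]],[0,[0,2,13.8],[0,0,0]],[0,[0,-0.8,14],[0,0,0]],[0,[0,-3.6,13.5],[0,0,0]],[0,[0,0,0],[0,0,0]],[0,[0,0,0],[0,0,0]],[0,[0,0,0],[0,0,0]]]'
python3 - <<'E'
from h import *
qnow()
a=get_image("scene")[180:350,210:390];b=get_image("side")[120:290,150:330]
cv2.imwrite("pics/q4.png",cv2.resize(np.hstack([a,b]),None,fx=2.2,fy=2.2,interpolation=2)[:,:,::-1])
for c in("scene","side"):print([(np.round(r["point"]),round(r["confidence"],2)) for r in search_frame("stir_bar_a",c)[:3]])
E
```

```text
time_s: 10.8
tcp_pos: [0.5908, -0.2558, 0.3235]
ee_rot: [0.669, 0.744, -0.002, 0.0]
wrist_force: [-10.2, -10.5, 3.0]
opening: 0.168
finger_force: 40.6
t 10.8 q 3.959 r 0.0678 y -0.132 F [-10.2 -10.5   3. ] open 0.168
[]
[]
```

View pics/q4.png

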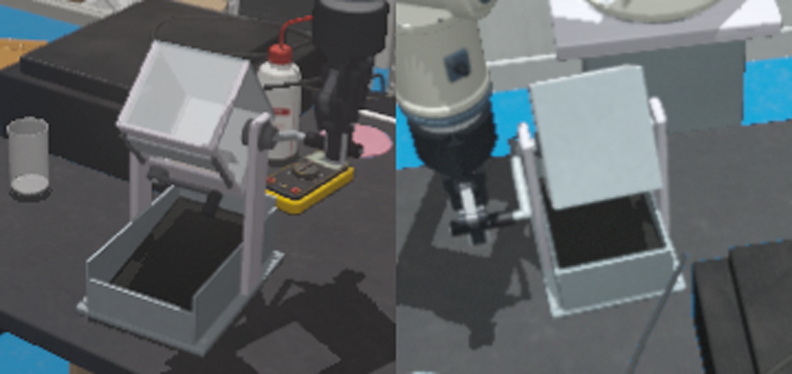

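The scene crop shows the box tipped at about q = 4, with its lid down toward the robot. The chute, around (180,250) in the crop, is empty. Now swinging back to 2.5.

```bash
python3 -m pendant '[[0,[0,3.6,-13.5],[0,0,0]],[0,[0,0.8,-14],[0,0,0]],[0,[0,-2,-13.8],[0,0,0]],[0,[0,-4.7,-13.2],[0,0,0]],[0,[0,-7.2,-12],[0,0,0]],[0,[0,-9.4,-10.3],[0,0,0]],[0,[0,-11.3,-8.2],[0,0,0]],[0,[0,-6.3,-2.9],[0,0,0]],[0,[0,0,0],[0,0,0]],[0,[0,0,0],[0,0,0]]]'; python3 -m pendant '[[0,[0,0,0],[0,0,0]],[0,[0,0,0],[0,0,0]],[0,[0,0,0],[0,0,0]]]' >/dev/null;  python3 - <<'E'
from h import *
qnow()
cv2.imwrite("pics/q25.png",np.hstack([get_image("scene")[180:350,210:390],get_image("side")[120:290,150:330]])[:,:,::-1])
for c in("scene","side"):print([(np.round(r["point"]),round(r["confidence"],2)) for r in search_frame("stir_bar_a",c)[:3]])
E
```

```text
time_s: 12.25
tcp_pos: [0.5557, -0.2591, 0.4117]
ee_rot: [0.669, 0.744, -0.001, 0.002]
wrist_force: [-1.0, -7.8, -1.9]
opening: 0.169
finger_force: 40.1
t 12.62 q 2.489 r 0.0733 y -0.1318 F [-1.8 -9.7 -1.2] open 0.17
[(array([295., 284.]), 0.73)]
[(array([244., 229.]), 0.58), (array([240., 204.]), 0.39)]
```

```bash
python3 -c "
import cv2;a=cv2.imread('pics/q25.png');cv2.imwrite('pics/q25b.png',cv2.resize(a,None,fx=2.2,fy=2.2,interpolation=2))"
```

```text
(no output)
```

View pics/q25b.png

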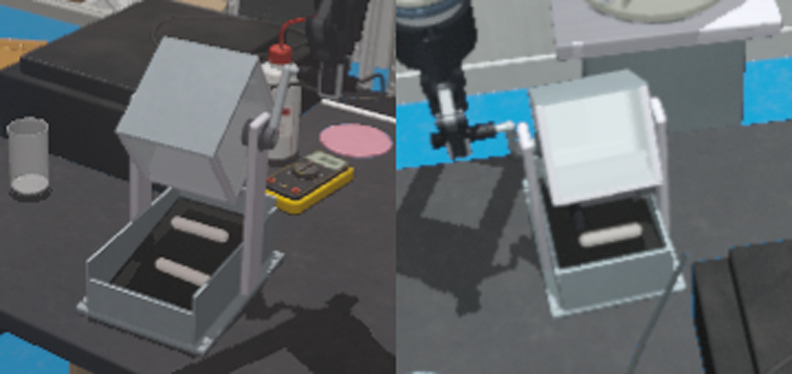

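Both white bars lie in the chute, at crop pixels (200,229) and (182,271). Cranking back upright.

```bash
python3 -m pendant '[[0,[0,-6.5,-2.3],[0,0,0]],[0,[0,-13.6,-3.2],[0,0,0]],[0,[0,-14,-0.4],[0,0,0]],[0,[0,-13.8,2.4],[0,0,0]],[0,[0,-13,5.1],[0,0,0]],[0,[0,-11.8,7.6],[0,0,0]],[0,[0,-10,9.7],[0,0,0]],[0,[0,-7.9,11.5],[0,0,0]],[0,[0,-5.4,12.9],[0,0,0]]]'; python3 -c "
from h import *
qnow()"; python3 -m pendant '[[0,[0,-2.8,13.7],[0,0,0]],[0,[0,0,14],[0,0,0]],[0,[0,2.8,13.7],[0,0,0]],[0,[0,5.4,12.9],[0,0,0]],[0,[0,0,0],[0,0,0]]]';python3 -c "
from h import *
qnow()"
```

```text
time_s: 13.95
tcp_pos: [0.4587, -0.2686, 0.3682]
ee_rot: [0.669, 0.744, -0.001, -0.0]
wrist_force: [-6.6, -4.4, 4.5]
opening: 0.175
finger_force: 40.9
t 13.95 q 0.831 r 0.0722 y -0.1308 F [-6.6 -4.4  4.5] open 0.175
time_s: 14.58
tcp_pos: [0.4647, -0.2681, 0.3134]
ee_rot: [0.668, 0.744, -0.001, -0.001]
wrist_force: [-8.1, -6.6, 2.3]
opening: 0.168
finger_force: 42.4
t 14.57 q 0.036 r 0.0698 y -0.1309 F [-8.1 -6.6  2.3] open 0.168
```

```bash
python3 -m pendant '[[0,[0,1,2],[0,0,0]],[0,[0,1,2],[0,0,0]],[0,[0,0,0],[0,0,0]]]';python3 -c "
from h import *
qnow()"
```

```text
time_s: 14.95
tcp_pos: [0.4654, -0.2681, 0.3122]
ee_rot: [0.668, 0.744, -0.002, -0.001]
wrist_force: [-26.3, -3.7, 39.7]
opening: 0.165
finger_force: 46.8
t 14.95 q 0.018 r 0.07 y -0.131 F [-26.3  -3.7  39.7] open 0.165
```

The force shows it is against the stop. Releasing and retreating.

```bash
python3 -m pendant '[[0,[0,-1,-2],[0,0,0]],[50,[0,0,0],[0,0,0]],[50,[0,0,0],[0,0,0]],[50,[0,0,0],[0,0,0]],[50,[0,0,-40],[0,0,0]],[50,[0,0,-50],[0,0,0]],[50,[0,0,-50],[0,0,0]],[50,[-50,0,-20],[0,0,0]],[50,[0,0,0],[0,0,0]]]'
python3 - <<'E'
from h import *
a=get_image("scene");b=get_image("side")
for c in("scene","side"):
    print([(np.round(r["point"]),round(r["confidence"],2)) for r in search_frame("stir_bar_a",c)[:3]], [np.round(r["point"]) for r in place_of("crank_grip",c)[:1]])
cv2.imwrite("pics/end.png",cv2.resize(np.hstack([a[180:350,160:390],b[120:290,150:380]]),None,fx=1.73,fy=1.73,interpolation=2)[:,:,::-1])
print([proj(c,[W((-.07*np.cos(q-.5),-.125,.19+.07*np.sin(q-.5))) for q in(0,.1)]) for c in("scene","side")])
E
```

```text
time_s: 16.08
tcp_pos: [0.4725, -0.3193, 0.473]
ee_rot: [0.669, 0.743, 0.0, 0.002]
wrist_force: [0.0, -0.4, -0.4]
opening: 0.582
finger_force: 0.0
[(array([298., 271.]), 0.62), (array([185., 274.]), 0.21)] [array([337., 274.])]
[] [array([181., 186.])]
[array([[338.71893851, 273.54771009],
       [338.35575474, 271.56451338]]), array([[182.09732175, 183.2968813 ],
       [181.49227873, 180.50393602]])]
```

View pics/end.png

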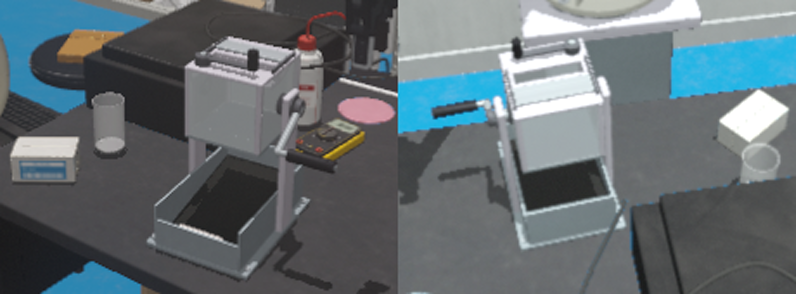

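The box is upright with the lever open, and the carton, beaker and meter are undisturbed. The bars have rolled to the front wall and are hidden, so I'll check with the wrist camera.

```bash
python3 -m pendant '[[50,[0,-30,-40],[0,0,0]],[50,[40,-35,-10],[0,0,0]],[50,[45,-15,0],[0,0,0]],[50,[42,0,0],[0,0,0]],[50,[0,0,0],[0,0,0]],[50,[0,0,0],[0,0,0]]]'
python3 - <<'E'
from h import *
im=get_image("wrist");cv2.imwrite("pics/w3.png",im[:,:,::-1])
print(proj("wrist",[W((-.119,.059,.03)),W((-.119,-.059,.03))]))
print([(np.round(r["point"]),round(r["confidence"],2)) for r in search_frame("stir_bar_a","wrist")[:3]])
E
```

```text
time_s: 17.12
tcp_pos: [0.3789, -0.1993, 0.521]
ee_rot: [0.668, 0.744, -0.0, 0.0]
wrist_force: [0.2, -0.3, 0.8]
opening: 0.588
finger_force: 0.0
[[295.72824764  73.50167262]
 [294.0990272  166.28586011]]
[(array([312., 114.]), 0.97), (array([296., 122.]), 0.69)]
```

View pics/w3.png

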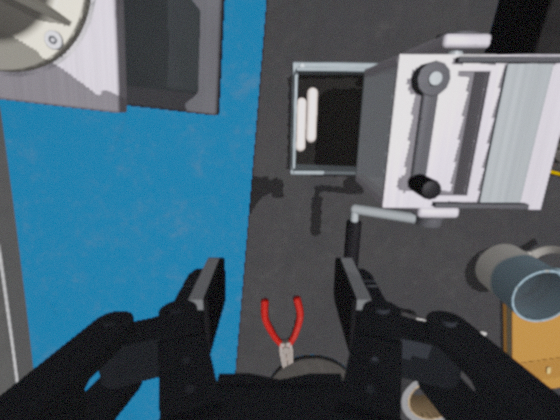

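Both bars lie in the chute at the front wall, at (301,122) and (312,114). The box is upright and the robot is clear of everything.

```bash
python3 -c "
from workcell import *
print(job_done())"
```

```text
the job is handed in; nothing more can be done
None
```

Job handed in at about 17 s: both stir bars are in the chute, the box is cranked back upright against its stop with the crank released, and the bystanders I could see in the final pictures look undisturbed.

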